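# Print the top panel in the lever press and hold the pressure

## Task

Make a relief print on the top panel of the pile: lift it off, lay it flat in the register guides on the press's drawn-out bed and let go, then push the bed all the way in under the platen. Then press the wooden-handled lever down until it stands in the green part of the scale, never as far as the red, and finish while still holding it there so that the print takes. Leave the rest of the pile and the things lying around where they are.

Things in the scene. Friction and masses are not known exactly. Their poses are not given: they have to be found in the camera images.
- panel_top: Top panel of the pile of three: plain plywood painting panel 90 x 54 x 25 mm, white gessoed face down, about 85 g. Origin: centre of its underside; x along the 90 mm side, y along the 54 mm side, z up. A panel turned by half a turn serves as well.
- panel_mid: Middle panel of the pile, same size and axes; stays where it is.
- panel_low: Lowest panel of the pile, lying on the desk, same size and axes; stays where it is.
- press: Dark iron lever press, fixed on the desk. Origin: on the desk under the ram's axis; z up; x along the bed's track, away from the loading end (bed drawn out to -x); the lever reaches to -y. Foot 85 (x) x 215 (y) mm, track 118 mm wide from x = -225 to +75 mm. Columns at y = +-85 mm carry a crosshead 36 mm in x, 204 mm in y, top 156 mm high. Pivot at y = +85 mm, 200 mm high.
- bed_seat (a point): Centre of the top of the dark green lino block (88 x 52 mm) on the sliding bed, 40 mm above the desk; the panel's underside belongs on it, centred here, its 90 mm side along x (axes as the press's). Thin steel guides at the corners leave 2.5 mm play each side, 6 mm straight, then flared lips to 13 mm above the block. The middle 50 mm of the long sides is open for fingers.
- bed_knob (a point): Black upright knob at the loading end of the sliding bed, 26 mm across, from 32 to 74 mm above the desk; this point is on its axis, 62 mm above the desk, 86 mm to -x of bed_seat. Push it along the press's +x to drive the bed in.
- press_bed (a joint): Travel of the sliding bed in m along the press's +x: about 0 drawn out (it may start up to 0.01 in), 0.120 fully in against its stop, with bed_seat under the ram. Stays where it is left, moves with about 2 N.
- lever_grip (a point): Round wooden grip at the lever's end, 26 mm across, 110 mm long, lying along the lever. Origin: its centre, 285 mm from the pivot: 200 + 285 sin(0.36 - v) mm above the desk and 285 cos(0.36 - v) - 85 mm to -y of the press's origin, v being the lever's value: 300 mm high at rest, 197 to 169 mm high in the green, 160 mm where the red begins.
- press_lever (a joint): Lever angle v in rad: 0 raised (a spring brings it back there when let go), growing as the grip is pressed down; green 0.37 to 0.47 (middle 0.42: grip 183 mm high, about 10 N at the grip with a panel in the press), red from 0.50. The lever slopes up towards the grip at rest and is about level in the green.
- platen: Pressing plate under the crosshead, 92 x 64 mm, 12 mm thick, rubber face; origin: centre of its underside, 90 mm above the desk at rest, its near edge about 20 mm beyond a panel laid in the drawn-out bed. Comes down on a spring as the lever is pressed; meets a panel in the bed at a lever value of about 0.28 rad and then presses harder the further the lever goes.
- poppy_pod: Green poppy seed pod on a stem, 32 x 103 x 29 mm, lying on the desk left of and behind the press; stays where it is.
- scissors: Red-handled scissors lying flat, 114 x 220 x 10 mm, left of the pile; stay where they are.
- eraser: Small white eraser with a blue sleeve, 21 x 45 x 13 mm, on the desk under or behind the lever's end; stays where it is.
- scale_green (a point): Middle of the green field (30 mm wide) on the white scale plate standing just behind the lever, 98 mm to -y and 26 mm to +x of the press's origin; the plate is 5 mm thick and 242 mm high. The lever's bars, 11 mm deep, pass in front of it; their middle is the pointer. Red field below the green.
Not all that is in view belongs to the job. What is shaped like the panel_top but orange is not meant.

How it is judged:
By the outcome, as a careful person would: the job done as asked, in the order asked, and still so for the second after the job is handed in, while the arm keeps its last pose, push and grip.
It also fails if it takes over 61 s, if anything falls off the work surface, if the arm or the gripper's body presses on something with over 40 N, if the wrist force passes 120 N, or if a joint passes its speed limit or range.

## Robot

A 6-joint arm with a two-finger parallel gripper is mounted at the origin on a cart in front of the work surface, level with it; the furniture and walls round the work are solid. World frame = base frame: x ahead of the robot, y to its left, z up, the work surface at z = 0. Lengths are in mm, angles in rad, forces in N, time in s.
With the tool pointing down it reaches from about 350 to 975 mm from the base axis. Payload 7.1 kg.
Tool frame: the origin (TCP) lies at the very end of the fingers, on their centre line; the grasp point (between the pads) lies 19 mm behind it (ctrl.pinch_z is the distance from the TCP to the grasp point, in mm); z points along the fingers, y is the direction in which the jaws open and shut (so a half turn about z gives the same grasp; the last joint's range is limited). The gripper opens to 88 mm and grips with 3 to 60 N. Pads are 20 mm wide; open, the fingers measure 115 mm over their backs; the gripper's body (75 mm by 178 mm) begins 61 mm behind the grasp point.
Start: joints at [1.317, 0.423, 1.63, -0, 1.089, -0.019], TCP at [145.374, 607.841, 222.675] pointing down, gripper open.
Joint ranges: [-3, 3], [-0.9, 2.11], [0.09, 2.58], [-1.31, 4.45], [0.11, 2.69], [-2.54, 2.54]. Speed limits (rad/s): [2.39, 2.39, 3.01, 3.14, 3.14, 3.14].

## Interface

Orientations are given as a rotation vector (axis times angle).
In Python, from workcell import ctrl gives the robot as it stands.
- The arm moves only by the shell command python3 -m inch 'ROWS' [OPENING]. ROWS is JSON, a list of rows, each an object with "xyz": the shift along the tool's x, y, z in cm, a list of three; "spin": the turn about the tool's z in degrees. A call has 1 to 20 rows; each row is the pose to reach, as a shift and turn from the pose measured when the call began, along the tool's axes at that moment; what a row does not reach only later rows make up. A row lasts 1/10 s, in which the tool goes at most 50 mm and 8.59 degrees, less where a joint would pass 70% of its speed; a pose out of reach is approached as far as the arm can. A call with a gripper value outside its range is refused whole. OPENING is the closure, from 0 (fully open) to 1 (shut), set as the call begins (- or left out, the last holds). The fingers move at their own pace and stop on an object; the grip force is fixed at half the most. Time passes only in rows, so rows that repeat a pose let the fingers close. It gives the time, the measured TCP pose, the force and the opening at its end, in the units of the state.
- ctrl.get_obs(): the state, without advancing time (a new reading comes with each control period).
- ctrl.get_image(name): name is "side" or "top" or "wrist"; returns the picture (480x640x3 uint8, red, green, blue); there is no depth.
- ctrl.camera_info(name): a dict with "camera_matrix" (3x3 intrinsics, pixels), "R" (3x3) and "t" (3): a world point X has camera coordinates R X + t; the wrist camera has in their place "hand_eye" (4x4, takes a point from camera to tool coordinates, whose origin is the TCP and whose axes are the flange's). Camera axes: x right, y down, z forward; pixel columns grow to the right and rows downward; lengths in mm; the calibration is good to about 2 mm. A picture is of the moment at which its call begins: read the wrist's pose just before it. camera_info takes no time and is no camera call.
- ctrl.close_job(): hands the job in, once; it reports no verdict.
The state is a dict: "t": time; "qpos": joint angles; "qvel": joint speeds; "joint_torque": joint torques, N m; "ee_pos": TCP position; "orientation": TCP orientation; "ft_force": force on the tool from outside, world axes, zero at the start; "moment": the same for the moment, N m; "width": finger opening in mm.
Only numpy, scipy, OpenCV 4.12 (cv2) and the standard library are available. Lean on these libraries where they do the work, as an engineer would, in place of code of your own. Each camera call takes 0.05 s, during which the arm holds its last target. There are 200 camera calls.

## Working session

There is one attempt and no reset: what is moved stays moved. The work goes in short steps, Python scripts to look and compute and a shell command to move; the robot and the scene stay as the last step left them, time stands still between calls to the robot, and variables do not carry over. Pictures are saved under pics/ and viewed, about 8 in all and at most 12, crops included, and the job is handed in when it is done.

```bash
mkdir -p pics; cat > h.py <<'E'
import numpy as np,cv2
from scipy.spatial.transform import Rotation as Ro
from workcell import ctrl
def cam(n,obs=None):
    c=ctrl.camera_info(n);K=np.array(c["camera_matrix"])
    if "R" in c: R=np.array(c["R"]);t=np.array(c["t"])
    else:
        H=np.array(c["hand_eye"]);o=obs
        T=np.eye(4);T[:3,:3]=Ro.from_rotvec(o["orientation"]).as_matrix();T[:3,3]=o["ee_pos"]
        M=np.linalg.inv(T@H);R=M[:3,:3];t=M[:3,3]
    return K,R,t
def ray(c,uv):
    K,R,t=c;d=R.T@np.linalg.inv(K)@np.array([uv[0],uv[1],1.]);return -R.T@t,d
def onz(c,uv,z):
    o,d=ray(c,uv);return o+d*(z-o[2])/d[2]
def proj(c,X):
    K,R,t=c;p=K@(R@np.array(X,float)+t);return p[:2]/p[2]
def save(n,im): cv2.imwrite("pics/"+n,im[:,:,::-1])
E
python3 - <<'E'
from h import *
o=ctrl.get_obs();print({k:np.round(v,3).tolist() for k,v in o.items()})
print(Ro.from_rotvec(o["orientation"]).as_matrix().round(3))
a=ctrl.get_image("top");b=ctrl.get_image("side");w=ctrl.get_image("wrist")
save("top.png",a);save("side.png",b);save("w0.png",w)
for n in("top","side"):
    K,R,t=cam(n);print(n,(-R.T@t).round(),R.round(2).tolist())
print(ctrl.camera_info("wrist"))
E
```

```text
{'t': 0.0, 'qpos': [1.317, 0.424, 1.631, -0.0, 1.089, -0.019], 'qvel': [0.001, 0.002, -0.002, -0.001, 0.001, 0.0], 'joint_torque': [0.001, -54.463, -27.367, 0.064, 0.023, -0.0], 'ee_pos': [145.257, 607.315, 221.907], 'orientation': [-0.368, -3.12, 0.002], 'ft_force': [-0.266, -0.26, -1.305], 'moment': [-0.001, 0.018, -0.075], 'width': 87.841}
[[-0.973  0.233 -0.   ]
 [ 0.233  0.973 -0.001]
 [ 0.    -0.002 -1.   ]]
top [ 203.  202. 1772.] [[-0.03, -1.0, 0.0], [-0.98, 0.02, -0.21], [0.21, -0.01, -0.98]]
side [ 452. -696.  794.] [[0.99, -0.13, 0.01], [-0.07, -0.55, -0.83], [0.11, 0.82, -0.56]]
{'camera_matrix': array([[332.10458586,   0.        , 324.25004166],
       [  0.        , 332.10458586, 241.20348119],
       [  0.        ,   0.        ,   1.        ]]), 'hand_eye': array([[ 1.05641783e-03, -9.63842991e-01, -2.66468710e-01,
         7.25406220e+01],
       [ 9.99999374e-01,  1.11614783e-03, -7.27068318e-05,
        -3.97868642e-01],
       [ 3.67496443e-04, -2.66468467e-01,  9.63843567e-01,
        -1.62784706e+02],
       [ 0.00000000e+00,  0.00000000e+00,  0.00000000e+00,
         1.00000000e+00]])}
```

View pics/top.png

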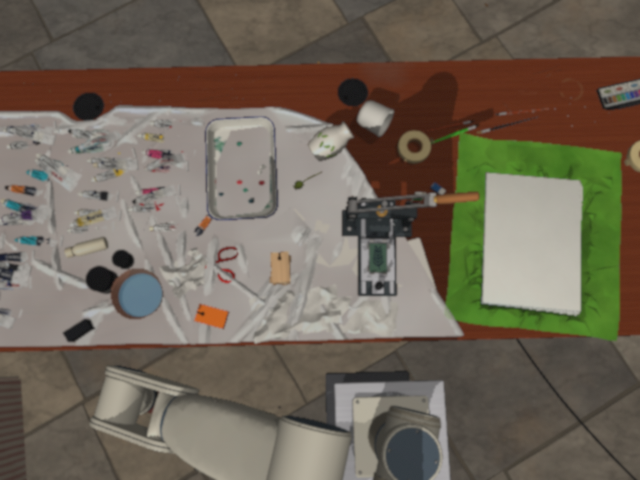

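View pics/side.png

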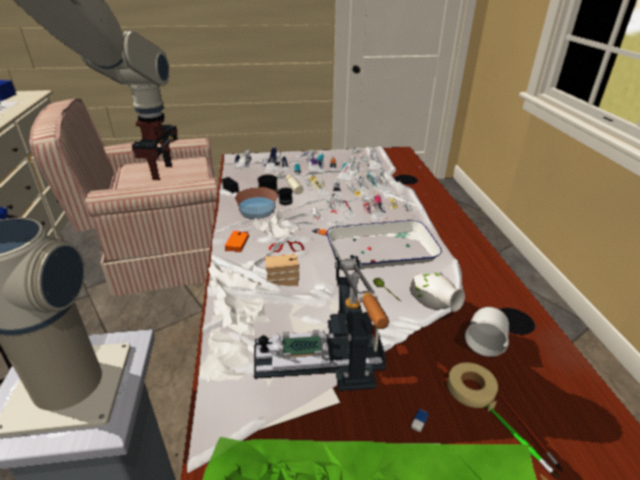

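The top view shows two panel-shaped things: the tan pile at (281,267) and an orange one at (212,316). The tan one is the match: it is plain plywood, and the side view at (283,268) shows it as three stacked layers. The orange one is the decoy. The press is at (377,240), with its knob at (379,285), lino at (377,257) and grip at (458,198).

```bash
python3 - <<'E'
from h import *
a=cv2.imread("pics/top.png");b=cv2.imread("pics/side.png")
A=cv2.resize(a[180:335,190:490],None,fx=2.6,fy=2.6,interpolation=cv2.INTER_CUBIC)
B=cv2.resize(b[220:400,220:420],None,fx=3,fy=3,interpolation=cv2.INTER_CUBIC)
cv2.imwrite("pics/topc.png",A)
c=cam("top")
hsv=cv2.cvtColor(a,cv2.COLOR_BGR2HSV)
def blob(m,x0,y0,x1,y1,z):
    mm=np.zeros_like(m);mm[y0:y1,x0:x1]=m[y0:y1,x0:x1]
    cs,_=cv2.findContours(mm,0,1);k=max(cs,key=cv2.contourArea);r=cv2.minAreaRect(k)
    P=np.array([onz(c,p,z)[:2] for p in cv2.boxPoints(r)])
    e=P-np.roll(P,-1,0);L=np.linalg.norm(e,axis=1);i=L.argmax()
    print("px",np.round(r[0],1),"xy",P.mean(0).round(1),"size",L.round()[:2],"yaw",np.degrees(np.arctan2(e[i,1],e[i,0])).round(1))
blob(cv2.inRange(hsv,(8,60,130),(25,255,255)),262,245,300,292,75)
blob(cv2.inRange(hsv,(60,40,30),(95,255,140)),362,238,392,276,40)
print("knob",onz(c,(379,286),74))
for p in [(361,293),(396,294)]: print(onz(c,p,20))
blob(cv2.inRange(hsv,(5,90,90),(20,255,255)),440,188,485,208,300)
E
```

```text
px [279.5 268. ] xy [482.3 309.5] size [56. 95.] yaw 179.6
px [377.5 257.5] xy [512.4  18.3] size [45. 82.] yaw -2.8
knob [422.08095264  21.46119209  74.        ]
[409.40966301  70.45565748  20.        ]
[403.77428353 -33.89147593  20.        ]
px [458.9 197.7] xy [ 618.4 -173.2] size [101.  26.] yaw 93.1
```

View pics/topc.png

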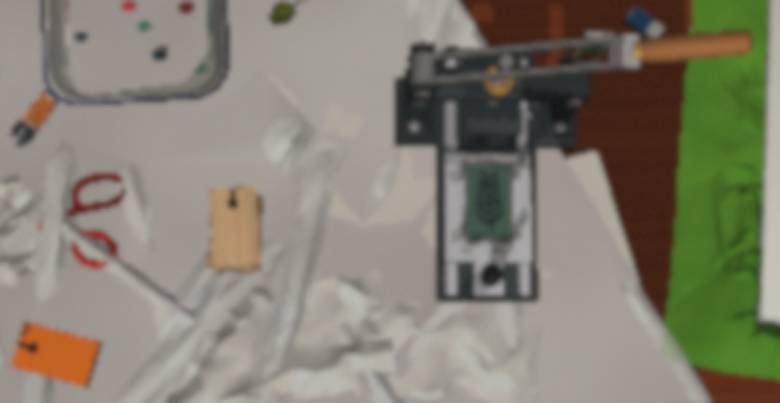

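The enlarged crop confirms it. The tan pile is at crop (236,228), which is xy ≈ (482,310), yaw ≈ 0, size about 90×54. The orange panel at (57,354) is not meant. I'll go above the pile for a close look.

```bash
python3 -m inch '[{"xyz":[-39.7,-21.1,-3],"spin":-13.5},{"xyz":[-39.7,-21.1,-3],"spin":-13.5},{"xyz":[-39.7,-21.1,-3],"spin":-13.5},{"xyz":[-39.7,-21.1,-3],"spin":-13.5},{"xyz":[-39.7,-21.1,-3],"spin":-13.5},{"xyz":[-39.7,-21.1,-3],"spin":-13.5},{"xyz":[-39.7,-21.1,-3],"spin":-13.5},{"xyz":[-39.7,-21.1,-3],"spin":-13.5},{"xyz":[-39.7,-21.1,-3],"spin":-13.5},{"xyz":[-39.7,-21.1,-3],"spin":-13.5},{"xyz":[-39.7,-21.1,-3],"spin":-13.5},{"xyz":[-39.7,-21.1,-3],"spin":-13.5},{"xyz":[-39.7,-21.1,-3],"spin":-13.5}]' 0
python3 - <<'E'
from h import *
o=ctrl.get_obs();w=ctrl.get_image("wrist");save("w1.png",w)
print(o["ee_pos"].round(1) if hasattr(o["ee_pos"],"round") else o["ee_pos"],Ro.from_rotvec(o["orientation"]).as_matrix().round(3).tolist(),o["width"])
c=cam("wrist",o);print(proj(c,(482,309,75)))
E
```

```text
t: 1.45
ee_pos: [481.1, 310.9, 252.1]
orientation: [0.004, -3.141, 0.002]
ft_force: [-0.4, 0.1, 0.5]
width: 88.2
[481.1 310.9 252.1] [[-1.0, -0.003, -0.001], [-0.003, 1.0, -0.001], [0.001, -0.001, -1.0]] 88.1834391458292
[323.17635923 222.53922978]
```

View pics/w1.png

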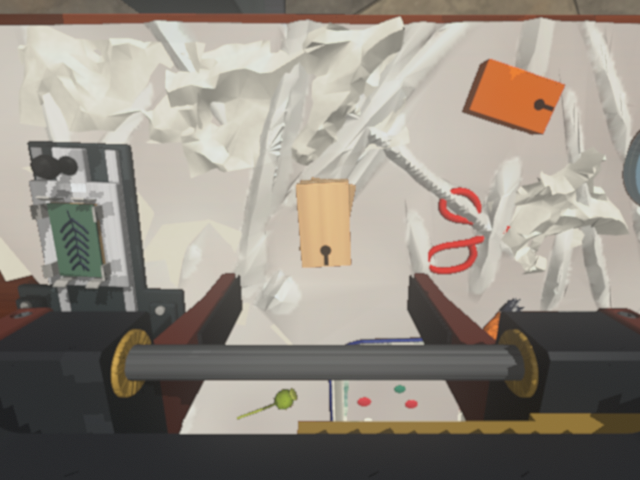

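The wrist view shows the pile top with corners around (297,181), (350,180), (351,266) and (303,267). The lino block is at (75,240) and the knob at (45,167). Now I'll measure both by mask.

```bash
cat >> h.py <<'E'
def blob(img,c,lo,hi,box,z):
    x0,y0,x1,y1=box;hsv=cv2.cvtColor(img,cv2.COLOR_RGB2HSV);m=cv2.inRange(hsv,lo,hi)
    mm=np.zeros_like(m);mm[y0:y1,x0:x1]=m[y0:y1,x0:x1]
    mm=cv2.morphologyEx(mm,cv2.MORPH_CLOSE,np.ones((5,5)))
    k=max(cv2.findContours(mm,0,1)[0],key=cv2.contourArea)
    W=np.array([onz(c,p[0],z)[:2] for p in k]).astype(np.float32)
    r=cv2.minAreaRect(W);P=cv2.boxPoints(r);e=P-np.roll(P,-1,0);L=np.linalg.norm(e,axis=1);i=L.argmax()
    yaw=np.degrees(np.arctan2(e[i,1],e[i,0]));yaw=(yaw+90)%180-90
    print("px",k[:,0].min(0),k[:,0].max(0),"xy",np.round(r[0],1),"size",np.sort(r[1]).round(1),"yaw",round(float(yaw),1));return k,P
E
python3 - <<'E'
from h import *
w=cv2.imread("pics/w1.png")[:,:,::-1].copy();o=ctrl.get_obs();c=cam("wrist",o)
hsv=cv2.cvtColor(w,cv2.COLOR_RGB2HSV)
print([hsv[y,x].tolist() for x,y in[(320,215),(299,230),(340,260),(310,182),(75,220),(349,230)]])
for v in(60,200,225):
  blob(w,c,(8,60,v),(25,255,255),(280,160,370,285),75)
blob(w,c,(50,60,30),(95,255,255),(40,190,112,290),40)
E
```

```text
[[17, 98, 217], [16, 79, 191], [17, 96, 220], [17, 85, 178], [80, 39, 97], [16, 72, 210]]
px [296 177] [355 267] xy [483.7 310.7] size [60.  96.4] yaw -1.1
px [296 182] [352 267] xy [485.5 312. ] size [56.9 90.3] yaw 3.1
px [323 184] [333 216] xy [457.9 311.6] size [ 9.9 33.3] yaw -8.3
px [ 99 274] [ 99 274] xy [554.2  39. ] size [0. 0.] yaw 0.0
```

```bash
python3 - <<'E'
import cv2,numpy as np
w=cv2.imread("pics/w1.png")
A=cv2.resize(w[165:285,270:380],None,fx=5,fy=5,interpolation=cv2.INTER_CUBIC)[:, :400]
B=cv2.resize(w[130:290,15:145],None,fx=3.75,fy=3.75,interpolation=cv2.INTER_CUBIC)[:, :400]
cv2.imwrite("pics/w1c.png",np.hstack([cv2.resize(w[165:285,270:370],None,fx=4,fy=4,interpolation=cv2.INTER_CUBIC),B[:480,:400]]))
E
```

```text
(no output)
```

View pics/w1c.png

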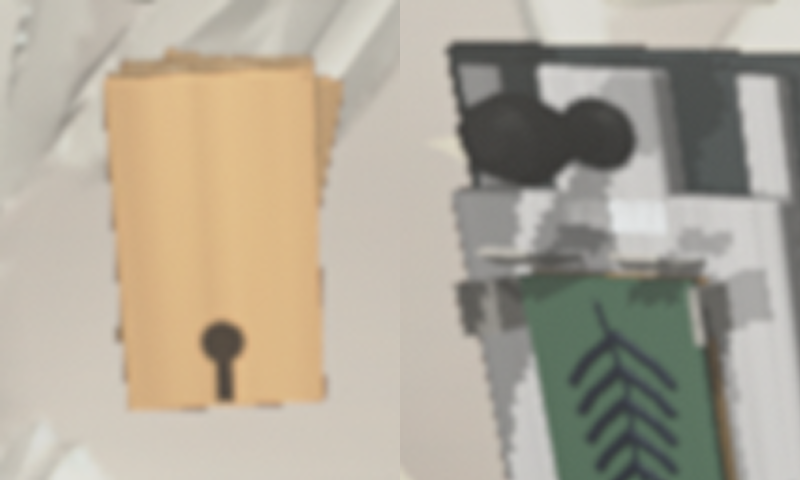

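The crop shows the top panel's face corners at (296.5,184), (348.5,182.7), (351.2,265.5) and (302,267). A rotated lower panel shows beyond its right-hand end.

```bash
python3 - <<'E'
from h import *
o=ctrl.get_obs();c=cam("wrist",o)
P=np.array([onz(c,p,75)[:2] for p in[(296.5,184),(348.5,182.7),(351.2,265.5),(302,267)]])
print(P.round(1),P.mean(0).round(1))
for i in range(4):
  e=P[(i+1)%4]-P[i];print(np.linalg.norm(e).round(1),np.degrees(np.arctan2(e[1],e[0])).round(1))
print(o["ee_pos"])
E
```

```text
[[442.3 281.9]
 [440.8 334.6]
 [529.5 339.6]
 [531.5 286.3]] [486.  310.6]
52.7 91.7
88.9 3.2
53.4 -87.9
89.3 -177.2
[481.1781284  310.94548726 252.16070189]
```

```bash
python3 -m inch '[{"xyz":[-0.5,0,4],"spin":-2.5},{"xyz":[-0.5,0,8],"spin":-2.5},{"xyz":[-0.5,0,12],"spin":-2.5},{"xyz":[-0.5,0,15],"spin":-2.5},{"xyz":[-0.5,0,17.5],"spin":-2.5},{"xyz":[-0.5,0,19],"spin":-2.5},{"xyz":[-0.5,0,19.8],"spin":-2.5},{"xyz":[-0.5,0,19.8],"spin":-2.5},{"xyz":[-0.5,0,19.8],"spin":-2.5}]' 0
python3 -m inch '[{"xyz":[0,0,0],"spin":0},{"xyz":[0,0,0],"spin":0},{"xyz":[0,0,0],"spin":0},{"xyz":[0,0,0],"spin":0},{"xyz":[0,0,0],"spin":0},{"xyz":[0,0,0],"spin":0},{"xyz":[0,0,0],"spin":0},{"xyz":[0,0,0],"spin":0}]' 1
```

```text
t: 2.4
ee_pos: [486.5, 311.3, 55.1]
orientation: [-0.074, 3.14, -0.001]
ft_force: [-0.6, 0.5, 0.2]
width: 88.2
t: 3.2
ee_pos: [486.6, 311.3, 55.3]
orientation: [-0.074, 3.14, -0.001]
ft_force: [-0.8, -2.2, 5.5]
width: 53.5
```

```bash
python3 -m inch '[{"xyz":[0,0,-0.5],"spin":0},{"xyz":[0,0,-1.5],"spin":0},{"xyz":[0,0,-4],"spin":0},{"xyz":[0,0,-8],"spin":0},{"xyz":[0,0,-12],"spin":0},{"xyz":[0,0,-16],"spin":0},{"xyz":[0.4,-3,-19],"spin":0},{"xyz":[0.4,-7,-19.5],"spin":0},{"xyz":[0.4,-11,-19.5],"spin":0},{"xyz":[0.4,-14,-19.5],"spin":0},{"xyz":[0.4,-16.5,-19.5],"spin":0},{"xyz":[0.4,-17,-19.5],"spin":0},{"xyz":[0.4,-17,-19.5],"spin":0},{"xyz":[0.4,-17,-19.5],"spin":0}]'
python3 - <<'E'
from h import *
o=ctrl.get_obs();w=ctrl.get_image("wrist");save("w2.png",w);np.save("o2.npy",np.r_[o["ee_pos"],o["orientation"]])
c=cam("wrist",o)
print(proj(c,(512,18,40)),o["ee_pos"].round(1),Ro.from_rotvec(o["orientation"]).as_matrix().round(4).tolist())
W=cv2.resize(w[100:340,80:400],None,fx=2.5,fy=2.5,interpolation=cv2.INTER_CUBIC);save("w2c.png",W)
E
```

```text
t: 4.6
ee_pos: [490.6, 142.1, 250.7]
orientation: [-0.074, 3.14, -0.0]
ft_force: [0.3, 0.2, -0.9]
width: 53.8
[216.47185087 228.43129815] [490.6 142.1 250.7] [[-0.9989, -0.0469, 0.001], [-0.0469, 0.9989, -0.0], [-0.001, -0.0001, -1.0]]
```

View pics/w2c.png

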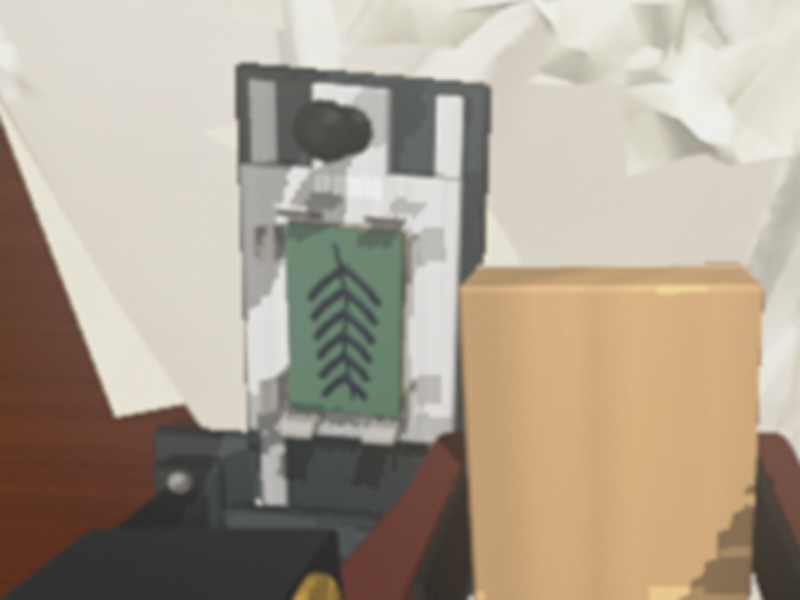

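The lino corners in the crop are (289,221), (405,231), (401,419) and (289,408). The knob top is at about (325,128), and the held panel's near top edge runs from (463,290) to (760,291).

```bash
python3 - <<'E'
from h import *
v=np.load("o2.npy");o=dict(ee_pos=v[:3],orientation=v[3:]);c=cam("wrist",o)
f=lambda p:(p[0]/2.5+80,p[1]/2.5+100)
def quad(Q,z):
  P=np.array([onz(c,f(p),z)[:2] for p in Q]);print(P.mean(0).round(1))
  for i in range(4):
    e=P[(i+1)%4]-P[i];print(np.linalg.norm(e).round(1),np.degrees(np.arctan2(e[1],e[0])).round(1))
  return P
quad([(289,221),(405,231),(401,419),(289,408)],40)
print("knob",onz(c,f((323,126)),74),onz(c,f((352,131)),32))
for z in (15,25): 
  a=[onz(c,f(p),z)[:2] for p in[(237,65),(250,430),(490,85),(462,440)]]
  for i in(0,2):
    e=a[i+1]-a[i];print("track",z,a[i].round(),a[i+1].round(),np.degrees(np.arctan2(e[1],e[0])).round(1))
  e=a[2]-a[0];print("end",np.linalg.norm(e).round(1),np.degrees(np.arctan2(e[1],e[0])).round(1),((a[0]+a[2])/2).round(1))
R=Ro.from_rotvec(v[3:]).as_matrix()
for p in[(463,290),(760,291)]: print("panel tool",(R.T@(onz(c,f(p),270.4)-v[:3])).round(1))
E
```

```text
[512.6  20.2]
51.8 87.8
89.8 -2.3
53.2 -93.2
88.8 176.8
knob [424.54442103  24.83734584  74.        ] [426.90347051  23.57047553  32.        ]
track 15 [401. -33.] [578. -39.] -2.0
track 15 [404.  82.] [578.  69.] -4.2
end 114.9 88.4 [402.3  24.7]
track 25 [401. -28.] [574. -34.] -2.0
track 25 [404.  84.] [574.  71.] -4.2
end 112.0 88.4 [402.7  27.6]
panel tool [ 44.6 -26.3 -19.8]
panel tool [ 44.4  25.7 -19.8]
```

```bash
python3 -m inch '[{"xyz":[-0.5,-3.5,0],"spin":2},{"xyz":[-1,-7.5,0],"spin":4},{"xyz":[-1.6,-11,0],"spin":5.4},{"xyz":[-1.6,-12.3,0],"spin":5.4},{"xyz":[-1.6,-12.3,3],"spin":5.4},{"xyz":[-1.6,-12.3,7],"spin":5.4},{"xyz":[-1.6,-12.3,11],"spin":5.4},{"xyz":[-1.6,-12.3,14.5],"spin":5.4},{"xyz":[-1.6,-12.3,17],"spin":5.4},{"xyz":[-1.6,-12.3,17.5],"spin":5.4},{"xyz":[-1.6,-12.3,17.5],"spin":5.4},{"xyz":[-1.6,-12.3,17.5],"spin":5.4}]'
python3 - <<'E'
from h import *
o=ctrl.get_obs();w=ctrl.get_image("wrist");save("w3.png",w)
R=Ro.from_rotvec(o["orientation"]).as_matrix();d=np.array([512.6,20.2,45.5])-o["ee_pos"]
print(o["ee_pos"],"yaw",np.degrees(np.arctan2(R[1,0],R[0,0])),"need tool",(R.T@d).round(2))
s=ctrl.get_image("side");save("s3.png",cv2.resize(s[290:390,230:400],None,fx=4.5,fy=4.5,interpolation=cv2.INTER_CUBIC))
E
```

```text
t: 5.85
ee_pos: [513.4, 20.7, 76.7]
orientation: [0.072, 3.138, 0.0]
ft_force: [0.7, 0.6, -1.3]
width: 54.3
[513.44711164  20.7028674   76.67849801] yaw 177.37014352485144 need tool [ 0.9  -0.54 31.18]
```

View pics/w3.png

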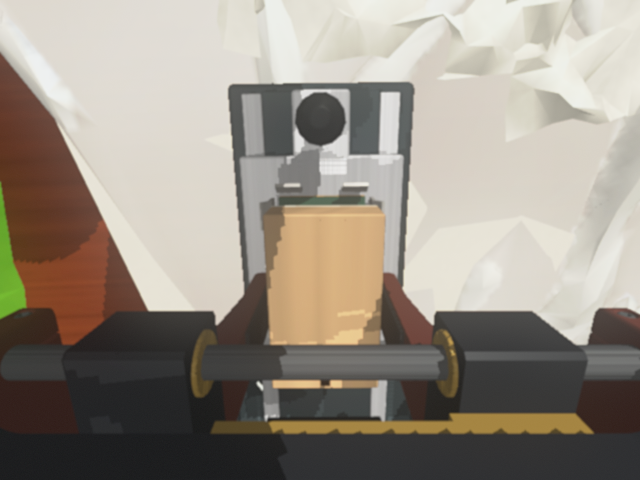

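The wrist view shows the panel aligned above the lino. The knob is at (320,118), the guides at (289,187) and (355,186), and the lino edge is visible at y≈201. I'll cross-check the seat position against the knob and the lino edge.

```bash
python3 - <<'E'
from h import *
o=ctrl.get_obs();c=cam("wrist",o);w=cv2.imread("pics/w3.png")
g=cv2.cvtColor(w,cv2.COLOR_BGR2HSV)
m=np.zeros(g.shape[:2],np.uint8);m[88:150,292:349]=(g[88:150,292:349,2]<70)*255
k=max(cv2.findContours(m,0,1)[0],key=cv2.contourArea);(u,v),r=cv2.minEnclosingCircle(k);print("knob px",u,v,r)
R=Ro.from_rotvec(o["orientation"]).as_matrix()
P=onz(c,(u,v),74);print("knob",P," seat",P[:2]-86*R[:2,0])
for p in[(278,202),(368,202)]: print("lino",(R.T@(onz(c,p,40)-o["ee_pos"])).round(1))
for p in[(277,187),(301,187),(343,186),(367,186)]: print("guide",(R.T@(onz(c,p,53)-o["ee_pos"])).round(1))
for p in[(231,90),(413,90)]: print("track",(R.T@(onz(c,p,25)-o["ee_pos"])).round(1))
print("predicted lino near corners px",proj(c,o["ee_pos"]*[1,1,0]+[0,0,40]+R@[44,-26,0]),proj(c,o["ee_pos"]*[1,1,0]+[0,0,40]+R@[44,26,0]))
E
```

```text
knob px 319.4273376464844 119.32353210449219 24.726633071899414
knob [427.4019076   21.65652521  74.        ]  seat [513.3092694   17.67768551]
lino [ 42.  -28.4  36.9]
lino [42.  25.9 36.9]
guide [ 52.4 -26.9  23.9]
guide [ 52.4 -13.5  23.9]
guide [53.  10.  23.9]
guide [53.  23.3 23.9]
track [106.6 -56.   51.7]
track [106.8  52.3  51.7]
predicted lino near corners px [281.91458701 198.38890351] [368.17118138 198.48394543]
```

```bash
python3 -m inch '[{"xyz":[0,-0.15,0.5],"spin":0},{"xyz":[0,-0.15,1],"spin":0},{"xyz":[0,-0.15,1.5],"spin":0},{"xyz":[0,-0.15,1.9],"spin":0},{"xyz":[0,-0.15,2.2],"spin":0},{"xyz":[0,-0.15,2.2],"spin":0},{"xyz":[0,-0.15,2.2],"spin":0}]'
python3 -m inch '[{"xyz":[0,0,0.2],"spin":0},{"xyz":[0,0,0.4],"spin":0},{"xyz":[0,0,0.6],"spin":0},{"xyz":[0,0,0.8],"spin":0},{"xyz":[0,0,0.8],"spin":0}]'
```

```text
t: 6.65
ee_pos: [513.6, 18.9, 54.9]
orientation: [0.073, 3.138, 0.0]
ft_force: [0.4, 1.1, -0.3]
width: 54.0
t: 7.15
ee_pos: [513.5, 18.9, 46.6]
orientation: [0.073, 3.138, 0.0]
ft_force: [-0.3, -0.4, -0.7]
width: 53.9
```

```bash
python3 -m inch '[{"xyz":[0,0,0.1],"spin":0},{"xyz":[0,0,0.1],"spin":0},{"xyz":[0,0,0.1],"spin":0}]'
python3 -m inch '[{"xyz":[0,0,0],"spin":0},{"xyz":[0,0,0],"spin":0},{"xyz":[0,0,0],"spin":0},{"xyz":[0,0,0],"spin":0},{"xyz":[0,0,0],"spin":0},{"xyz":[0,0,0],"spin":0},{"xyz":[0,0,-2],"spin":0},{"xyz":[0,0,-6],"spin":0},{"xyz":[0,0,-10],"spin":0},{"xyz":[0,0,-14],"spin":0},{"xyz":[0,0,-15],"spin":0},{"xyz":[0,0,-15],"spin":0},{"xyz":[0,0,-15],"spin":0}]' 0.25
python3 - <<'E'
from h import *
o=ctrl.get_obs();w=ctrl.get_image("wrist");save("w4.png",cv2.resize(w[120:330,200:440],None,fx=3,fy=3,interpolation=cv2.INTER_CUBIC));np.save("o4.npy",np.r_[o["ee_pos"],o["orientation"]])
E
```

```text
t: 7.45
ee_pos: [513.4, 18.9, 45.6]
orientation: [0.073, 3.138, 0.0]
ft_force: [-1.1, -0.7, -1.6]
width: 54.2
t: 8.75
ee_pos: [512.2, 18.9, 194.6]
orientation: [0.073, 3.139, -0.0]
ft_force: [-1.2, -1.0, 0.7]
width: 65.6
```

View pics/w4.png

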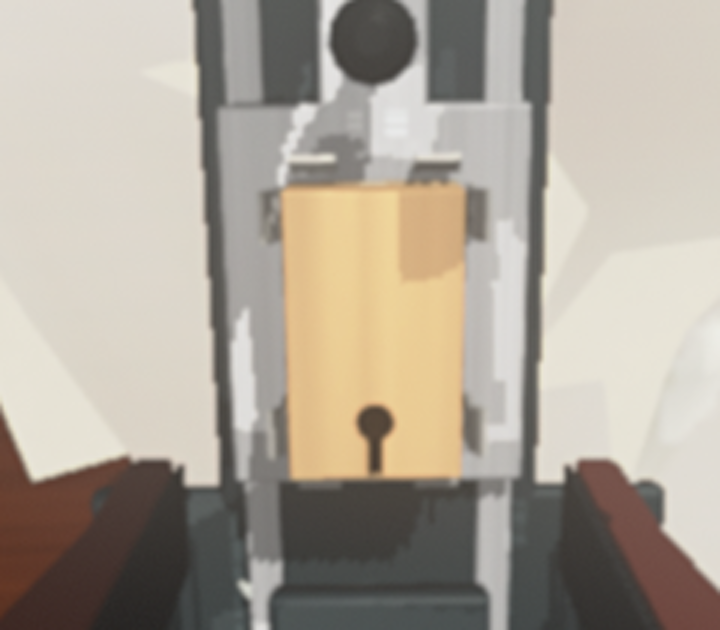

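The panel lies flat and square between all four guides, and the knob is at crop (373,40). Next I'll locate the knob and go behind it with the fingers shut.

```bash
python3 - <<'E'
from h import *
v=np.load("o4.npy");o=dict(ee_pos=v[:3],orientation=v[3:]);c=cam("wrist",o)
R=Ro.from_rotvec(v[3:]).as_matrix();f=lambda p:(p[0]/3+200,p[1]/3+120)
T=lambda p,z:(R.T@(onz(c,f(p),z)-v[:3])).round(1)
print("knob",T((373,38),74),onz(c,f((373,38)),74))
for p in[(282,187),(464,185),(461,479),(290,479)]: print("panel",T(p,65))
E
```

```text
knob [ 85.7  -0.5 120.4] [426.74837287  22.38852773  74.        ]
panel [ 45.  -26.8 129.5]
panel [ 45.6  25.9 129.5]
panel [-45.8  27.3 129.6]
panel [-45.9 -26.4 129.6]
```

```bash
python3 -m inch '[{"xyz":[3,-0.1,0],"spin":0},{"xyz":[7,-0.1,0],"spin":0},{"xyz":[10.5,-0.1,0],"spin":0},{"xyz":[12,-0.1,0],"spin":0},{"xyz":[12,-0.1,0],"spin":0},{"xyz":[12,-0.1,0],"spin":0},{"xyz":[12,-0.1,0],"spin":0}]' 1
```

```text
t: 9.5
ee_pos: [393.8, 23.5, 194.1]
orientation: [0.073, 3.139, -0.0]
ft_force: [0.6, 0.8, 0.3]
width: 13.2
```

```bash
python3 -m inch '[{"xyz":[0,0,4],"spin":0},{"xyz":[0,0,8],"spin":0},{"xyz":[0,0,11.5],"spin":0},{"xyz":[0,0,13.8],"spin":0},{"xyz":[0,0,14.4],"spin":0},{"xyz":[0,0,14.4],"spin":0},{"xyz":[0,0,14.4],"spin":0}]'
python3 -m inch '[{"xyz":[-0.5,0,0],"spin":0},{"xyz":[-1,0,0],"spin":0},{"xyz":[-1.5,0,0],"spin":0},{"xyz":[-2,0,0],"spin":0},{"xyz":[-3,0,0],"spin":0},{"xyz":[-4,0,0],"spin":0},{"xyz":[-5,0,0],"spin":0},{"xyz":[-6,0,0],"spin":0},{"xyz":[-7,0,0],"spin":0},{"xyz":[-8,0,0],"spin":0},{"xyz":[-9,0,0],"spin":0},{"xyz":[-10,0,0],"spin":0},{"xyz":[-10.5,0,0],"spin":0},{"xyz":[-11,0,0],"spin":0},{"xyz":[-11.3,0,0],"spin":0},{"xyz":[-11.3,0,0],"spin":0}]'
```

```text
t: 10.2
ee_pos: [395.1, 23.5, 50.7]
orientation: [0.073, 3.138, 0.0]
ft_force: [0.4, 0.9, 0.1]
width: 0.5
t: 11.8
ee_pos: [508.6, 18.1, 51.1]
orientation: [0.073, 3.137, -0.0]
ft_force: [0.1, 0.5, -0.4]
width: 0.3
```

```bash
python3 -m inch '[{"xyz":[-0.3,0,0],"spin":0},{"xyz":[-0.6,0,0],"spin":0},{"xyz":[-0.8,0,0],"spin":0},{"xyz":[-1,0,0],"spin":0}]'
python3 -m inch '[{"xyz":[-0.1,0,0],"spin":0},{"xyz":[-0.2,0,0],"spin":0},{"xyz":[-0.3,0,0],"spin":0},{"xyz":[-0.4,0,0],"spin":0}]'
python3 - <<'E'
from h import *
s=ctrl.get_image("side");w=ctrl.get_image("wrist");save("s5.png",np.hstack([cv2.resize(s[220:400,230:410],(400,400),interpolation=2),cv2.resize(w[100:420,160:480],(400,400),interpolation=2)]))
E
```

```text
t: 12.2
ee_pos: [516.5, 17.7, 50.9]
orientation: [-0.073, -3.139, 0.0]
ft_force: [-11.8, 2.2, 9.6]
width: 0.6
t: 12.6
ee_pos: [516.5, 17.7, 50.5]
orientation: [-0.073, -3.131, 0.0]
ft_force: [-14.5, 2.9, 13.8]
width: 0.8
```

View pics/s5.png

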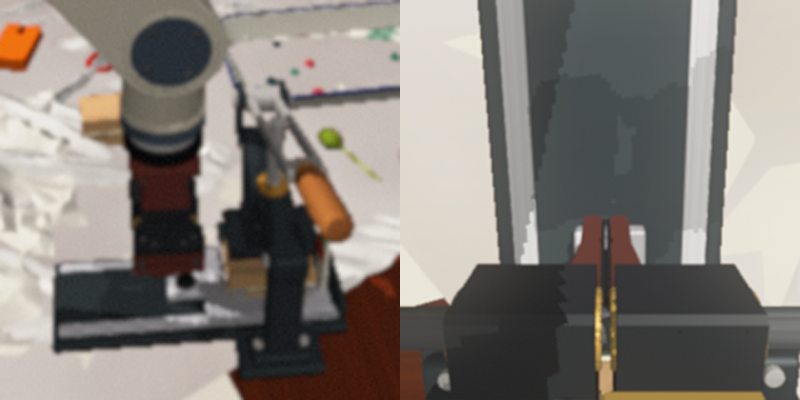

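The fingers hit a hard stop at x=516.5 with about 14 N. The side view shows the panel under the platen. I'll back off, rise and measure the knob's final position.

```bash
python3 -m inch '[{"xyz":[0.5,0,0],"spin":0},{"xyz":[1.5,0,0],"spin":0},{"xyz":[3,0,0],"spin":0},{"xyz":[4,0,-2],"spin":0},{"xyz":[5,0,-6],"spin":0},{"xyz":[5,0,-10],"spin":0},{"xyz":[5,0,-14],"spin":0},{"xyz":[5,0,-17],"spin":0},{"xyz":[5,0,-18],"spin":0},{"xyz":[5,0,-18],"spin":0},{"xyz":[5,0,-18],"spin":0}]' 1
python3 - <<'E'
from h import *
o=ctrl.get_obs();w=ctrl.get_image("wrist");save("w6.png",w);np.save("o6.npy",np.r_[o["ee_pos"],o["orientation"]])
c=cam("wrist",o);print(o["ee_pos"],proj(c,(541,19,74)))
u,v=proj(c,(541,19,74)).astype(int)
g=cv2.cvtColor(w,cv2.COLOR_RGB2GRAY)
save("w6c.png",cv2.resize(w[100:340,200:440],(720,600) and (600,600),interpolation=2))
E
```

```text
t: 13.8
ee_pos: [467.4, 19.9, 229.7]
orientation: [-0.073, -3.13, 0.0]
ft_force: [0.3, -0.2, 0.4]
width: 0.7
[467.43782246  19.93776209 229.66904991] [327.09623077 296.81170676]
```

View pics/w6c.png

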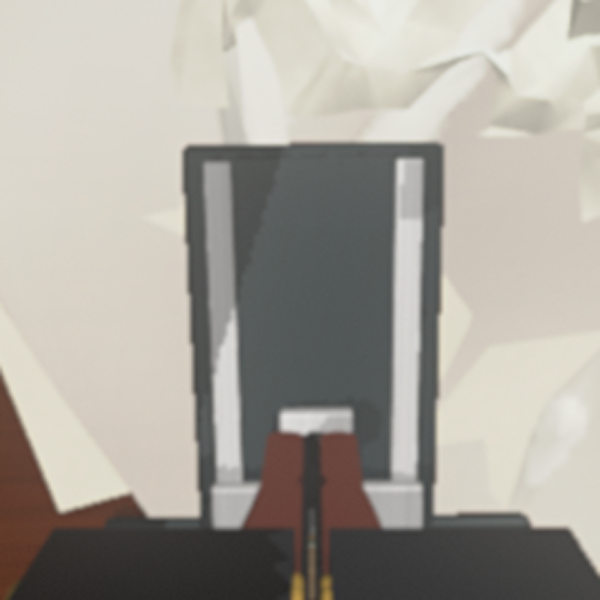

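The knob is hidden by the fingers, but the bed plate's shoulder is visible at crop y≈483. In the earlier view it was at crop y≈104, so I can get the travel from the two.

```bash
python3 - <<'E'
from h import *
def C(n): v=np.load(n);return cam("wrist",dict(ee_pos=v[:3],orientation=v[3:]))
c4,c6=C("o4.npy"),C("o6.npy")
for z in(28,32):
  a=onz(c4,(200+500/3,120+104/3),z);b=onz(c6,(200+390/2.5,100+484/2.5),z);a2=onz(c4,(200+250/3,120+105/3),z);b2=onz(c6,(200+235/2.5,100+485/2.5),z)
  print(z,"shoulder before",a.round(1),a2.round(1),"after",b.round(1),b2.round(1))
print("track front",onz(c6,(200+313/2.5,100+146/2.5),25))
o=np.array([512.6,19]);
for s in (110,114,120): print(s,o+s*np.array([np.cos(np.radians(-2.7)),np.sin(np.radians(-2.7))]))
E
```

```text
28 shoulder before [446.6  62.1  28. ] [443.3 -17.8  28. ] after [559.2  52.9  28. ] [556.4 -20.7  28. ]
32 shoulder before [446.5  61.7  32. ] [443.2 -17.3  32. ] after [557.4  52.6  32. ] [554.7 -20.2  32. ]
track front [402.01163603  23.3259948   25.        ]
110 [622.47788625  13.81829042]
114 [626.47344575  13.62986462]
120 [632.466785    13.34722591]
```

Travel is about 112 mm from a start roughly 7 mm in. The track end puts the press origin at (626.5,13.6), and the seat now agrees with that, so the bed is fully in. Expected grip at rest: (618,-168,300), against (618,-173) measured from the top view. I'll work out the move to the grip.

```bash
cat >> h.py <<'E'
ax=np.array([np.cos(np.radians(-2.7)),np.sin(np.radians(-2.7)),0]);ay=np.array([-ax[1],ax[0],0]);O=np.array([626.5,13.6,0])
def grip(v): return O-ay*(285*np.cos(.36-v)-85)+np.array([0,0,200+285*np.sin(.36-v)])
def need(P,o): R=Ro.from_rotvec(o["orientation"]).as_matrix();return (R.T@(np.array(P)-o["ee_pos"])/10).round(2)
E
python3 - <<'E'
from h import *
o=ctrl.get_obs();print(o["qpos"].round(2),o["ee_pos"],[(v,grip(v).round(1).tolist()) for v in(0,.1,.2,.3,.42)])
P=grip(0);P[2]=350;print(need(P,o)); R=Ro.from_rotvec(o["orientation"]).as_matrix();print(R.round(3))
E
```

```text
[ 0.02  0.19  1.95  0.    1.01 -1.51] [467.15474196  19.94998534 229.23814971] [(0, [617.9, -167.9, 300.4]), (0.1, [617.5, -176.6, 273.3]), (0.2, [617.3, -182.5, 245.4]), (0.3, [617.1, -185.7, 217.1]), (0.42, [617.1, -185.7, 182.9])]
[-15.79 -18.08 -12.26]
[[-0.999  0.046 -0.012]
 [ 0.046  0.999 -0.   ]
 [ 0.012 -0.001 -1.   ]]
```

```bash
python3 -m inch '[{"xyz":[0,0,-4],"spin":0},{"xyz":[0,0,-8],"spin":0},{"xyz":[0,0,-12],"spin":8},{"xyz":[-3,-3,-12.3],"spin":16},{"xyz":[-5,-5,-12.3],"spin":24},{"xyz":[-7,-7,-12.3],"spin":32},{"xyz":[-9,-9,-12.3],"spin":40},{"xyz":[-11,-11,-12.3],"spin":48},{"xyz":[-13,-13,-12.3],"spin":56},{"xyz":[-15,-15,-12.3],"spin":64},{"xyz":[-15.8,-17,-12.3],"spin":72},{"xyz":[-15.8,-18.1,-12.3],"spin":80},{"xyz":[-15.8,-18.1,-12.3],"spin":88},{"xyz":[-15.8,-18.1,-12.3],"spin":90},{"xyz":[-15.8,-18.1,-12.3],"spin":90},{"xyz":[-15.8,-18.1,-12.3],"spin":90},{"xyz":[-15.8,-18.1,-12.3],"spin":90}]' 0.4
python3 - <<'E'
from h import *
o=ctrl.get_obs();R=Ro.from_rotvec(o["orientation"]).as_matrix();print(o["ee_pos"],R.round(3).tolist())
P=grip(0);print("to grip centre",need(P,o))
t=ctrl.get_image("top");s=ctrl.get_image("side");w=ctrl.get_image("wrist");save("w7.png",w);save("s7.png",s);save("t7.png",t)
c=cam("wrist",o);print("grip px",proj(c,P))
S=cv2.resize(s[220:420,300:460],(400,480),interpolation=2);W=cv2.resize(w,(400,300));save("v7.png",np.hstack([S,np.vstack([W,np.zeros((180,400,3),np.uint8)])]))
E
```

```text
t: 15.55
ee_pos: [617.9, -168.0, 349.4]
orientation: [-2.264, -2.164, 0.015]
ft_force: [-0.3, -0.2, 0.2]
width: 52.3
[ 617.88816277 -168.02423029  349.43133923] [[0.045, 0.999, -0.013], [0.999, -0.045, 0.0], [-0.0, -0.013, -1.0]]
to grip centre [0.01 0.07 4.9 ]
grip px [324.9254628  260.71507956]
```

View pics/v7.png

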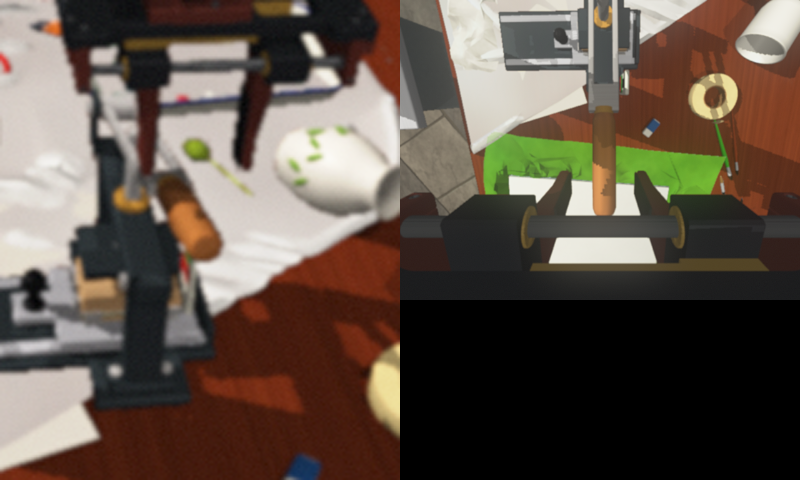

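The grip is between the fingers, running from about (603,110) to (603,215) in the small wrist view. The knob and panel sit as expected at left. I'll measure the lateral centring numerically before closing.

```bash
python3 - <<'E'
from h import *
o=ctrl.get_obs();c=cam("wrist",o);w=cv2.imread("pics/w7.png")[:,:,::-1].copy()
R=Ro.from_rotvec(o["orientation"]).as_matrix()
h=cv2.cvtColor(w,cv2.COLOR_RGB2HSV);m=cv2.inRange(h,(5,90,60),(20,255,255));
for y in(200,230,260,290,320):
  x=np.where(m[y,280:370])[0]+280
  if len(x): print(y,x.min(),x.max(),(R.T@(onz(c,((x.min()+x.max())/2,y),300)-o["ee_pos"])).round(1))
E
python3 -m inch '[{"xyz":[0,0.05,1.5],"spin":0},{"xyz":[0,0.05,3],"spin":0},{"xyz":[0,0.05,4.5],"spin":0},{"xyz":[0,0.05,5.7],"spin":0},{"xyz":[0,0.05,6.5],"spin":0},{"xyz":[0,0.05,6.5],"spin":0},{"xyz":[0,0.05,6.5],"spin":0}]'
```

```text
200 280 369 [40.9  0.4 50.2]
230 309 369 [21.1  9.9 50.1]
260 308 343 [ 0.2  1.1 50.2]
290 308 343 [-21.7   1.1  50.2]
320 309 343 [-44.9   1.5  50.2]
t: 16.4
ee_pos: [617.9, -168.1, 285.3]
orientation: [-2.266, -2.164, 0.014]
ft_force: [0.1, -0.8, -0.0]
width: 52.8
```

Centred to about 1 mm, so I'll close on the grip.

```bash
python3 -m inch '[{"xyz":[0,0.05,0.2],"spin":0},{"xyz":[0,0.05,0.2],"spin":0},{"xyz":[0,0.05,0.2],"spin":0},{"xyz":[0,0.05,0.2],"spin":0},{"xyz":[0,0.05,0.2],"spin":0},{"xyz":[0,0.05,0.2],"spin":0},{"xyz":[0,0.05,0.2],"spin":0}]' 1
```

```text
t: 17.1
ee_pos: [618.4, -168.3, 283.4]
orientation: [-2.266, -2.164, 0.014]
ft_force: [-1.6, 0.6, 1.3]
width: 25.5
```

```bash
python3 -m inch '[{"xyz":[-0.3,0,0.9],"spin":0},{"xyz":[-0.6,0,1.8],"spin":0},{"xyz":[-0.87,0,2.7],"spin":0},{"xyz":[-1.1,0,3.6],"spin":0},{"xyz":[-1.3,0.05,4.5],"spin":0},{"xyz":[-1.46,0.05,5.5],"spin":0},{"xyz":[-1.6,0.05,6.5],"spin":0},{"xyz":[-1.7,0.1,7.4],"spin":0},{"xyz":[-1.78,0.1,8.3],"spin":0},{"xyz":[-1.78,0.1,8.3],"spin":0},{"xyz":[-1.78,0.1,8.3],"spin":0}]'
```

```text
t: 18.2
ee_pos: [617.7, -186.4, 200.2]
orientation: [-2.266, -2.165, 0.014]
ft_force: [-0.5, -3.7, 5.4]
width: 25.7
```

```bash
python3 -m inch '[{"xyz":[0,0,0.6],"spin":0},{"xyz":[0,0,1.2],"spin":0},{"xyz":[0,0,1.8],"spin":0},{"xyz":[0,0.05,2.4],"spin":0},{"xyz":[0,0.05,2.9],"spin":0},{"xyz":[0,0.05,3.3],"spin":0},{"xyz":[0,0.05,3.4],"spin":0},{"xyz":[0,0.05,3.4],"spin":0}]'
python3 - <<'E'
from h import *
o=ctrl.get_obs();print(o["ee_pos"],o["ft_force"],o["width"])
s=ctrl.get_image("side");w=ctrl.get_image("wrist");t=ctrl.get_image("top");save("w8.png",w);save("s8.png",s);save("t8.png",t)
c=cam("side");a=proj(c,grip(.42));print("side grip expected",a,proj(c,grip(.37)),proj(c,grip(.47)))
# grip end (55 mm beyond centre along lever)
def pt(v,r): th=.36-v;return O-ay*(r*np.cos(th)-85)+np.array([0,0,200+r*np.sin(th)])
for v in(.32,.37,.42,.47,.5): print(v,"end px",proj(c,pt(v,340)).round(1))
h=cv2.cvtColor(s,cv2.COLOR_RGB2HSV);m=cv2.inRange(h,(6,120,110),(16,255,255));m2=np.zeros_like(m);m2[260:380,350:420]=m[260:380,350:420]
for k in cv2.findContours(m2,0,1)[0]:
  if cv2.contourArea(k)>30: print(cv2.boundingRect(k),cv2.minAreaRect(k))
S=cv2.resize(s[250:390,310:430],(514,600),interpolation=2);W=cv2.resize(w[0:300,190:450],(286,330),interpolation=2)
save("v8.png",np.hstack([S,np.vstack([W,np.zeros((270,286,3),np.uint8)])]))
E
```

```text
t: 19.0
ee_pos: [617.7, -186.4, 166.8]
orientation: [-2.266, -2.165, 0.014]
ft_force: [-2.5, -2.4, 10.4]
width: 25.2
[ 617.72102952 -186.38390203  166.80273161] [-2.50753784 -2.35813585 10.3629847 ] 25.207952565307167
side grip expected [370.94478035 367.6168161 ] [371.59219646 362.30579117] [370.24026702 372.4827562 ]
0.32 end px [378.6 381.5]
0.37 end px [377.7 388.5]
0.42 end px [376.8 394.8]
0.47 end px [375.9 400.6]
0.5 end px [375.3 403.7]
(394, 373, 22, 7) ((404.5, 376.0), (6.0, 21.0), 90.0)
(370, 365, 10, 15) ((374.8243103027344, 371.94598388671875), (15.289106369018555, 7.562353610992432), 80.53767395019531)
```

View pics/v8.png

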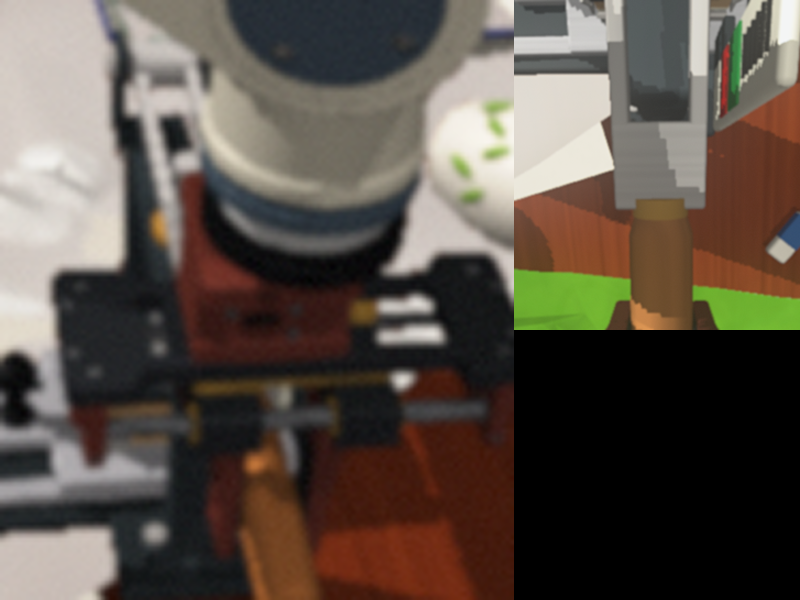

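The side view shows the grip held between the fingers, with its end running off the bottom of the crop at about (285,595). The wrist view shows the lever's bars nearly level. The force reads 10.4 N, matching the stated ~10 N. I'll check numerically for slip using the grip end in the full side image.

```bash
python3 - <<'E'
from h import *
s=cv2.imread("pics/s8.png")[:,:,::-1].copy();h=cv2.cvtColor(s,cv2.COLOR_RGB2HSV)
for y in range(380,416,3): print(y,[h[y,x].tolist() for x in(370,376,382,394)])
# 3D rest check: same measure before pressing (v=0)
c=cam("side");th=.36;print("v0 end",proj(c,O-ay*(340*np.cos(th)-85)+np.array([0,0,200+340*np.sin(th)])))
w=cv2.imread("pics/w8.png")[:,:,::-1].copy();o=ctrl.get_obs();cw=cam("wrist",o)
# metal/wood joint row: crop y 199 -> full
p=(190+660/1*0+146*260/286,199*300/330);print("joint px",p)
for v in(.32,.37,.42,.47,.5):
  th=.36-v;q=lambda r,dn:O-ay*(r*np.cos(th)-85+dn*np.sin(th)*-1*0)+np.array([0,0,200+r*np.sin(th)+dn])
  print(v,[proj(cw,q(r,10)).round(1).tolist() for r in(228,230,233)])
E
```

```text
380 [[12, 181, 110], [12, 177, 117], [11, 184, 100], [7, 219, 107]]
383 [[13, 179, 128], [12, 184, 118], [12, 183, 102], [8, 214, 113]]
386 [[13, 182, 144], [13, 180, 119], [13, 182, 109], [7, 205, 87]]
389 [[12, 184, 132], [12, 184, 118], [12, 182, 112], [8, 209, 67]]
392 [[10, 200, 92], [12, 178, 102], [13, 190, 90], [6, 200, 70]]
395 [[7, 207, 64], [11, 181, 83], [8, 208, 71], [7, 213, 67]]
398 [[7, 201, 61], [7, 207, 64], [8, 216, 65], [7, 203, 68]]
401 [[7, 215, 64], [7, 190, 67], [6, 194, 67], [7, 206, 68]]
404 [[6, 204, 65], [7, 209, 66], [7, 201, 66], [7, 213, 67]]
407 [[6, 210, 62], [8, 215, 64], [7, 198, 67], [7, 213, 67]]
410 [[7, 197, 66], [7, 206, 62], [7, 195, 68], [8, 216, 66]]
413 [[8, 226, 62], [9, 219, 64], [8, 203, 69], [7, 198, 67]]
v0 end [381.51648682 324.18034918]
joint px (322.72727272727275, 180.9090909090909)
0.32 [[320.0, 196.2], [320.0, 202.2], [320.0, 211.1]]
0.37 [[320.7, 192.4], [320.7, 197.8], [320.8, 205.9]]
0.42 [[321.4, 187.8], [321.4, 192.8], [321.4, 200.1]]
0.47 [[321.9, 182.5], [321.9, 187.1], [321.9, 193.9]]
0.5 [[322.2, 179.2], [322.2, 183.5], [322.2, 190.0]]
```

```bash
python3 - <<'E'
from h import *
c=cam("side")
def low(v):
  th=.36-v;l=-ay*np.cos(th)+np.array([0,0,np.sin(th)]);n=ay*np.sin(th)+np.array([0,0,np.cos(th)])
  e=O+ay*85+np.array([0,0,200])+340*l
  return max((proj(c,e+13*(ax*np.cos(a)+n*np.sin(a))) for a in np.linspace(0,6.28,60)),key=lambda p:p[1])
for v in(0,.32,.37,.42,.47,.5): print(v,low(v).round(1))
for f,x0,x1,y0,y1 in(("s7",374,392,300,345),("s8",370,386,380,415)):
  g=cv2.imread(f"pics/{f}.png")[:,:,2].astype(float)
  h=cv2.cvtColor(cv2.imread(f"pics/{f}.png"),cv2.COLOR_BGR2HSV)
  m=((h[:,:,0]>=9)&(h[:,:,0]<=16)&(h[:,:,1]>130)&(h[:,:,2]>80))
  ys,xs=np.where(m[y0:y1,x0:x1]);print(f,"lowest",ys.max()+y0,(xs[ys==ys.max()]+x0).tolist())
E
```

```text
0 [381.2 332.1]
0.32 [376.9 387. ]
0.37 [376.  393.5]
0.42 [375.1 399.4]
0.47 [374.1 404.7]
0.5 [373.5 407.6]
s7 lowest 328 [374]
s8 lowest 395 [375, 376, 377]
```

Correcting for the −4 px bias seen at rest, the grip end sits at row 399, which gives v ≈ 0.42, so there was no slip. One last comparison of the surroundings, then I'll hand in.

```bash
python3 - <<'E'
from h import *
a=cv2.imread("pics/top.png").astype(int);b=cv2.imread("pics/t8.png").astype(int)
for n,(x0,y0,x1,y1) in dict(scissors=(212,240,245,288),pod=(290,168,325,192),orange=(192,300,232,332),pile=(265,245,298,290),eraser=(428,180,448,196)).items():
  d=np.abs(a-b)[y0:y1,x0:x1].max(2);print(n,d.mean().round(1),(d>40).mean().round(3))
o=ctrl.get_obs();print(o["t"],o["ee_pos"],o["ft_force"],o["width"])
ctrl.close_job()
E
```

```text
scissors 6.6 0.026
pod 4.9 0.015
orange 3.3 0.003
pile 4.7 0.001
eraser 11.7 0.106
19.15 [ 617.74381903 -186.40045527  167.01441818] [-2.44068711 -1.65327421 11.0419085 ] 25.0797572332628
the job is handed in; nothing more can be done
```

I printed on the top panel and handed the job in at 19.2 s, with the gripper still holding the lever in the green. The panel went flat into the guides and was released, and I then pushed the bed in to its stop.

- **Panel:** seen from above it was centred in all four guides and square, at the right height (top about 65 mm).
- **Bed:** it hit a hard stop at about 14 N. It travelled about 112 mm from a start roughly 7 mm in, which agrees with the press position I got from the track's end.
- **Lever:** grip height, force and the side view all put it near 0.42, the middle of the green. TCP z was 167 mm with the grip centre about 17 mm above it, the force was 10–11 N, and the side view read 0.42 after correcting for a 4 px offset seen at rest.
- **Check that disagreed:** a rough wrist-view reading of the wood-to-metal joint suggested a higher lever value, around 0.48 to 0.50. I gave it less weight because the joint's position on the lever is only assumed.
- **Surroundings:** comparing top views from before and after, the scissors, pod, orange panel and pile area showed almost no change. The eraser area changed a little more. The lever's end moved close by there and I put it down to that or its shadow; I didn't check further.

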